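# Find the fullest paste tin by heft and hold it up

## Task

Three identical closed tins of pigment paste stand among the things on the mixing bench: heft them to find the heaviest, the full one, and stand the two lighter, part-used ones upright side by side in the cardboard carton for topping up. Finish with the heaviest tin in the gripper, held up still and upright with its underside at least 12 cm above the bench and clear of everything, ready to be taken from you; do not put it down or let go. Keep the tins upright, set them down rather than dropping them, and leave everything else where it is.

Things in the scene. Friction and masses are not known exactly. Their poses are not given: they have to be found in the camera images.
- tin_p_mid (a point): one of three closed tins that look exactly alike: upright plain grey metal cylinder with a rim and a paler lid pressed in flush, 64 mm in diameter, 76 mm high. This point is its centre, 38 mm above its underside; z is its axis. The three weigh between 200 and 630 g; the heaviest outweighs each of the others by at least 180 g, and it can be any of the three. Its contents are stiff and hardly shift; the body is rigid and can be gripped across its diameter from above.
- tin_q_mid (a point): one of three closed tins that look exactly alike: upright plain grey metal cylinder with a rim and a paler lid pressed in flush, 64 mm in diameter, 76 mm high. This point is its centre, 38 mm above its underside; z is its axis. The three weigh between 200 and 630 g; the heaviest outweighs each of the others by at least 180 g, and it can be any of the three. Its contents are stiff and hardly shift; the body is rigid and can be gripped across its diameter from above.
- tin_r_mid (a point): one of three closed tins that look exactly alike: upright plain grey metal cylinder with a rim and a paler lid pressed in flush, 64 mm in diameter, 76 mm high. This point is its centre, 38 mm above its underside; z is its axis. The three weigh between 200 and 630 g; the heaviest outweighs each of the others by at least 180 g, and it can be any of the three. Its contents are stiff and hardly shift; the body is rigid and can be gripped across its diameter from above.
- carton: cut-down open cardboard carton, fixed to the bench, 270 mm (its x) by 180 mm (its y) by 50 mm high, walls and floor 4 mm thick, empty; it stands to the left or to the right of the tins. Origin: centre of its underside; z up.
- drawdown: bystander: flat metal drawdown board, fixed, 270 mm (its x) by 180 mm (its y), 14 mm thick, with a clamp bar and two screws rising to 28 mm near its -x edge; it lies on the side where the carton is not. Origin: centre of its underside.
- applicator: bystander: loose steel film applicator, a frame of 44 by 90 (its y) by 22 mm, lying on the drawdown board. Origin: centre of its underside.
- tape: bystander: roll of masking tape lying flat, 80 mm outside and 52 mm inside diameter, 25 mm high, between the tins. Origin: centre of its underside.
- big_tin_mid (a point): bystander: a larger tin of the same kind, 84 mm in diameter, 100 mm high, next to the three. This point is its centre, 50 mm above its underside.
- knife: bystander: palette knife lying flat, 190 mm long along its x, 20 mm high. Origin: below the middle of it.
- brush: bystander: paint brush lying flat, 190 mm long along its x, 20 mm high. Origin: below the middle of it.
- solvent: bystander: white plastic bottle with a black cap, 68 mm in diameter, 150 mm high, at the back. Origin: centre of its underside.
- cup: bystander: empty white plastic cup, 72 mm across its rim, 85 mm high, at the back. Origin: centre of its underside.

How it is judged (in metres and radians):
At the end, for the whole second after the job is handed in: The heaviest tin is gripped, underside over 118 mm up, within 15 deg of upright, still, touching nothing else; the two lighter stand released, at rest, within 7 deg of upright on the carton floor, each bearing on it with under 4.6 N (heaviest: over 5.5 N, others: under 3.7 N) ((((height (world z) of tin_p_mid above 0.156 m and angle between tin_p_mid's own z axis and vertical below 0.26 rad and linear speed of tin_p below 0.05 m/s and contact force between the fingers and tin_p above 2 N and contact force between tin_p and big_tin below 0.3 N and contact force between tin_p and solvent below 0.3 N and contact force between tin_p and cup below 0.3 N and contact force between tin_p and tin_q below 0.3 N and contact force between tin_p and tin_r below 0.3 N) and (x of tin_q_mid in the frame of carton between -0.107 and 0.107 m and y of tin_q_mid in the frame of carton between -0.062 and 0.062 m and z of tin_q_mid in the frame of carton below 0.052 m and angle between tin_q_mid's own z axis and vertical below 0.12 rad and contact force between tin_q and carton below 4.6 N and contact force between the fingers and tin_q below 0.1 N and linear speed of tin_q below 0.03 m/s) and (x of tin_r_mid in the frame of carton between -0.107 and 0.107 m and y of tin_r_mid in the frame of carton between -0.062 and 0.062 m and z of tin_r_mid in the frame of carton below 0.052 m and angle between tin_r_mid's own z axis and vertical below 0.12 rad and contact force between tin_r and carton below 4.6 N and contact force between the fingers and tin_r below 0.1 N and linear speed of tin_r below 0.03 m/s)) or ((height (world z) of tin_q_mid above 0.156 m and angle between tin_q_mid's own z axis and vertical below 0.26 rad and linear speed of tin_q below 0.05 m/s and contact force between the fingers and tin_q above 2 N and contact force between tin_q and big_tin below 0.3 N and contact force between tin_q and solvent below 0.3 N and contact force between tin_q and cup below 0.3 N and contact force between tin_q and tin_p below 0.3 N and contact force between tin_q and tin_r below 0.3 N) and (x of tin_p_mid in the frame of carton between -0.107 and 0.107 m and y of tin_p_mid in the frame of carton between -0.062 and 0.062 m and z of tin_p_mid in the frame of carton below 0.052 m and angle between tin_p_mid's own z axis and vertical below 0.12 rad and contact force between tin_p and carton below 4.6 N and contact force between the fingers and tin_p below 0.1 N and linear speed of tin_p below 0.03 m/s) and (x of tin_r_mid in the frame of carton between -0.107 and 0.107 m and y of tin_r_mid in the frame of carton between -0.062 and 0.062 m and z of tin_r_mid in the frame of carton below 0.052 m and angle between tin_r_mid's own z axis and vertical below 0.12 rad and contact force between tin_r and carton below 4.6 N and contact force between the fingers and tin_r below 0.1 N and linear speed of tin_r below 0.03 m/s)) or ((height (world z) of tin_r_mid above 0.156 m and angle between tin_r_mid's own z axis and vertical below 0.26 rad and linear speed of tin_r below 0.05 m/s and contact force between the fingers and tin_r above 2 N and contact force between tin_r and big_tin below 0.3 N and contact force between tin_r and solvent below 0.3 N and contact force between tin_r and cup below 0.3 N and contact force between tin_r and tin_p below 0.3 N and contact force between tin_r and tin_q below 0.3 N) and (x of tin_p_mid in the frame of carton between -0.107 and 0.107 m and y of tin_p_mid in the frame of carton between -0.062 and 0.062 m and z of tin_p_mid in the frame of carton below 0.052 m and angle between tin_p_mid's own z axis and vertical below 0.12 rad and contact force between tin_p and carton below 4.6 N and contact force between the fingers and tin_p below 0.1 N and linear speed of tin_p below 0.03 m/s) and (x of tin_q_mid in the frame of carton between -0.107 and 0.107 m and y of tin_q_mid in the frame of carton between -0.062 and 0.062 m and z of tin_q_mid in the frame of carton below 0.052 m and angle between tin_q_mid's own z axis and vertical below 0.12 rad and contact force between tin_q and carton below 4.6 N and contact force between the fingers and tin_q below 0.1 N and linear speed of tin_q below 0.03 m/s)))); the arm keeps its last pose, push and grip.
It fails at once if a tin is tipped over (angle between any of tin_p_mid, tin_q_mid, tin_r_mid's own z axis and vertical above 0.6 rad).
It fails at once if a tin is dropped (falls freely by more than about 25 mm) ((contact force between the fingers and tin_p below 0.05 N and linear speed of tin_p above 0.7 m/s) or (contact force between the fingers and tin_q below 0.05 N and linear speed of tin_q above 0.7 m/s) or (contact force between the fingers and tin_r below 0.05 N and linear speed of tin_r above 0.7 m/s)).
It fails at once if a bystander is shifted by more than 30 mm (distance of any of applicator, tape, big_tin_mid, knife, brush, solvent, cup from where it was at the start of the episode above 0.03 m).
It also fails if it takes over 72 s, if anything falls off the work surface, if the arm or the gripper's body presses on something with over 40 N, if the wrist force passes 120 N, or if a joint passes its speed limit or range.

## Robot

A 6-joint arm with a two-finger parallel gripper is mounted at the origin on the work surface. World frame = base frame: x ahead of the robot, y to its left, z up, the work surface at z = 0. Lengths are in mm, angles in rad, forces in N, time in s.
With the tool pointing down it reaches from about 275 to 1000 mm from the base axis. Payload 8.4 kg.
Tool frame: the origin (TCP) lies at the very end of the fingers, on their centre line; the grasp point (between the pads) lies 19 mm behind it; z points along the fingers, y is the direction in which the jaws open and shut (so a half turn about z gives the same grasp; the last joint's range is limited). The gripper opens to 85 mm and grips with 20 to 120 N. Pads are 22 mm wide; open, the fingers measure 114 mm over their backs; the gripper's body (76 mm by 85 mm) begins 54 mm behind the grasp point. The pads swing forward as they close: fully open they stand 13 mm farther back than shut.
Start: joints at [-1.192, 0.353, 1.633, -0, 1.155, -0.002], TCP at [232.288, -580.233, 231.281] pointing down, gripper open.
Joint ranges: [-2.63, 2.63], [-0.92, 2.1], [0.06, 2.66], [-1.3, 4.44], [0, 2.69], [-3.02, 3.02]. Speed limits (rad/s): [2.22, 2.22, 2.79, 3.14, 3.14, 3.14].

## Interface

Orientations are given as [roll, pitch, yaw] about the fixed x, y, z axes, in that order (R = Rz(yaw) Ry(pitch) Rx(roll)).
In Python, from rig import sense, grab_frame, get_calibration, sign_off, boxes_of, trace gives the robot as it stands.
- The arm moves only by the tool servo_tool, never from a script. Its argument "rows" is a list of rows, each a list of 3 entries, a list of its own where there are three numbers: the finger opening in mm, from 0 to 85.4, then the shift along the tool's x, y, z in mm, then the turn, a rotation vector about the tool's x, y, z in degrees. A call has 1 to 8 rows; each row shifts and turns the commanded pose from where the row before left it, along the tool's axes as they then stand; what a row does not reach is not made up. A row lasts 1/8 s, in which the tool goes at most 62.5 mm and 10.7 degrees, less where a joint would pass 70% of its speed; a pose out of reach is approached as far as the arm can. A call is refused whole if a number of a shift passes 62.5 or a number of a turn 10.7, either way. A call with a gripper value outside its range is refused whole. The fingers move at their own pace and stop on an object; "force" is the grip in N (left out, the last holds). Time passes only in rows, so rows that do not move let the fingers close. It gives the time, the measured TCP pose, the force and the opening at its end, in the units of the state.
- sense(): the state, without advancing time (a new reading comes with each control period).
- grab_frame(name): name is "scene" or "side" or "wrist"; returns the picture (384x512x3 uint8, blue, green, red); there is no depth.
- get_calibration(name): a dict with "intrinsics" (3x3 intrinsics, pixels), "world_to_cam" (4x4, takes a point from world to camera coordinates). Camera axes: x right, y down, z forward; pixel columns grow to the right and rows downward; lengths in mm; the calibration is good to about 2 mm. A picture is of the moment at which its call begins: read the wrist's pose just before it. get_calibration takes no time and is no camera call; for the wrist camera it gives the pose at the moment of the call.
- sign_off(): hands the job in, once; it reports no verdict.
Trained networks look in the newest picture that a camera, given by its name, has taken for a name from the list of things; names that differ only in an ending like _2 or _b are one class to them, and where a whole thing is asked for, a point or a joint stands for the part that bears it (a point fixed in the world has none). Each returns a list of dicts, best first, with "conf" (0 to 1); they miss things now and then, are a little off and sometimes report something else, mostly with a low value. They report only what shows in the picture. A call takes as long as a camera call.
- boxes_of(camera, thing): "centre" ([x, y, z] in mm, in the coordinates of the camera as it stood for that picture, good to about 4 mm: the middle of the surface that is visible of it).
- trace(camera, thing): "mask" (384x512 bool, what is visible of it).
The state is a dict: "clock": time; "qpos": joint angles; "qvel": joint speeds; "joint_efforts": joint torques, N m; "eef_pos": TCP position; "tcp_rot": TCP orientation; "contact_force": force on the tool from outside, world axes, zero at the start; "wrist_torque": the same for the moment, N m; "opening": opening from 0.0 (shut) to 1.0 (fully open).
Only numpy, scipy, OpenCV 4.12 (cv2) and the standard library are available. Lean on these libraries where they do the work, as an engineer would, in place of code of your own. Each camera call takes 0.05 s, during which the arm holds its last target. There are 200 camera calls.

## Working session

There is one attempt and no reset: what is moved stays moved. The work goes in short steps, Python scripts to look and compute and a tool call to move; the robot and the scene stay as the last step left them, time stands still between calls to the robot, and variables do not carry over. Pictures are saved under pics/ and viewed, about 8 in all and at most 12, crops included, and the job is handed in when it is done.

Besides the shell and the picture viewer there is one more tool, called after ">>>" as a command line: name --argument value ..., lists and objects as JSON in quotes. servo_tool: Moves the arm, as the interface text tells. Its arguments: {"type":"object","properties":{"rows":{"type":"array","items":{"type":"array"}},"force":{"type":"number"}},"required":["rows"]}

```bash
mkdir -p pics; ls; cat > h.py <<'E'
import numpy as np, cv2
from rig import *
def towld(cam,p):
    W=get_calibration(cam)["world_to_cam"]; W=np.array(W); return np.linalg.inv(W)@np.r_[p,1]
E
python3 - <<'E'
from h import *
s=sense(); print({k:np.round(v,3) for k,v in s.items()})
ims=[]
for c in ("scene","side"):
    im=grab_frame(c); ims.append(im)
    for t in ["tin_p_mid","carton","drawdown","applicator","tape","big_tin_mid","knife","brush","solvent","cup"]:
        for d in boxes_of(c,t)[:4]:
            print(c,t,round(d["conf"],2),np.round(towld(c,d["centre"])[:3]))
cv2.imwrite("pics/a.png",cv2.resize(np.vstack(ims),None,fx=.78,fy=.78))
E
```

```text
pics
{'clock': np.float64(0.0), 'qpos': array([-1.192,  0.354,  1.634,  0.   ,  1.155, -0.002]), 'qvel': array([ 0.002,  0.   ,  0.001,  0.002, -0.   , -0.002]), 'joint_efforts': array([-1.0000e-03, -6.0525e+01, -3.4206e+01, -0.0000e+00,  9.0000e-03,
        0.0000e+00]), 'eef_pos': array([ 232.106, -579.766,  230.537]), 'tcp_rot': array([-3.14 , -0.   ,  0.381]), 'contact_force': array([ 0.411, -0.772, -0.326]), 'wrist_torque': array([ 0.049, -0.012, -0.011]), 'opening': np.float64(0.999)}
scene tin_p_mid 0.59 [512. 135.  69.]
scene carton 0.95 [ 486. -348.   12.]
scene drawdown 0.97 [497. 314.  12.]
scene applicator 0.91 [548. 349.  38.]
scene tape 0.87 [453.   4.  23.]
scene tape 0.64 [ 764. -167.   90.]
scene tape 0.4 [497. 316.  13.]
scene tape 0.24 [766.  39.  15.]
scene big_tin_mid 0.95 [684. 145. 100.]
scene knife 0.77 [ 695. -118.    8.]
scene brush 0.81 [768.  37.  17.]
scene brush 0.37 [ 691. -117.    6.]
scene solvent 0.87 [ 765. -167.   86.]
scene cup 0.96 [775. 201.  51.]
scene cup 0.74 [513. 134.  70.]
side tin_p_mid 0.61 [501.  99.  66.]
side carton 0.66 [ 477. -334.    2.]
side drawdown 0.84 [480. 293.  17.]
side applicator 0.72 [496.  99.  65.]
side applicator 0.6 [544. 333.  38.]
side tape 0.79 [449.  -6.  23.]
side big_tin_mid 0.67 [675. 106.  82.]
side knife 0.83 [ 689. -153.   13.]
side brush 0.57 [768.   8.  24.]
side solvent 0.8 [ 751. -210.   90.]
side cup 0.66 [777. 190.  59.]
side cup 0.42 [ 749. -209.   90.]
```

View pics/a.png

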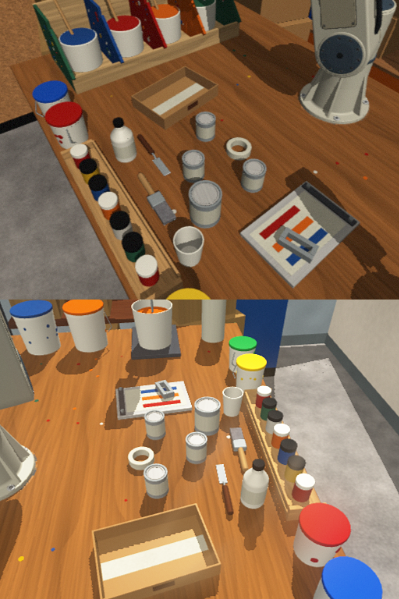

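The picture shows three small tins. In the 400 px wide view their lids are at about (205,117), (192,155), (253,166) in scene and (154,413), (196,436), (155,469) in side. The carton is on the right (−y) and the board on the left. I'll triangulate the lids and fit the carton.

```bash
cat >> h.py <<'E'
def ray(cal,uv):
    K=np.array(cal["intrinsics"]);T=np.linalg.inv(np.array(cal["world_to_cam"]))
    d=T[:3,:3]@np.linalg.inv(K)@np.r_[uv,1]; return T[:3,3],d/np.linalg.norm(d)
def plane(cal,uv,z):
    o,d=ray(cal,uv); return (o+d*(z-o[2])/d[2])
def tri(c1,u1,c2,u2):
    A=[];b=[]
    for c,u in((c1,u1),(c2,u2)):
        o,d=ray(c,u);M=np.eye(3)-np.outer(d,d);A.append(M);b.append(M@o)
    x=np.linalg.lstsq(np.vstack(A),np.hstack(b),rcond=None)[0]
    return x,np.linalg.norm(np.vstack(A)@x-np.hstack(b))
def proj(cal,p):
    q=np.array(cal["world_to_cam"])@np.r_[p,1];q=np.array(cal["intrinsics"])@q[:3];return q[:2]/q[2]
E
python3 - <<'E'
from h import *
cs,cd=get_calibration("scene"),get_calibration("side")
S=[(263,150),(246,199),(324,213)];D=[(199,217),(251,175),(197,146)]
for a,b in zip(S,D):
    x,e=tri(cs,a,cd,b);print(np.round(x),round(e,1),np.round(plane(cs,a,76)),np.round(plane(cd,b,76)))
for c,cal in (("scene",cs),("side",cd)):
    grab_frame(c)
    m=trace(c,"carton")[0]["mask"].astype(np.uint8)
    print(c,m.sum()); h=cv2.convexHull(cv2.findNonZero(m)); 
    p=cv2.approxPolyDP(h,6,True)[:,0]; print([ (tuple(q),tuple(np.round(plane(cal,q,50)[:2])),tuple(np.round(plane(cal,q,0)[:2]))) for q in p.tolist()])
w=get_calibration("wrist"); print(np.round(w["world_to_cam"],2),w["intrinsics"])
a=grab_frame("scene")[110:260,170:370];b=grab_frame("side")[100:260,150:330]
cv2.imwrite("pics/b.png",np.hstack([cv2.resize(a,(533,400)),cv2.resize(b,(450,400))])[:, :800])
E
```

```text
[ 497. -121.   84.] 1.5 [ 493. -128.   76.] [ 495. -113.   76.]
[623.  -4.  87.] 2.6 [620. -12.  76.] [623.   9.  76.]
[502. 123.  83.] 4.6 [501. 119.  76.] [499. 136.  76.]
scene 5068
[((277, 109), (np.float64(340.0), np.float64(-276.0)), (np.float64(298.0), np.float64(-330.0))), ((274, 124), (np.float64(388.0), np.float64(-224.0)), (np.float64(350.0), np.float64(-275.0))), ((211, 165), (np.float64(618.0), np.float64(-179.0)), (np.float64(594.0), np.float64(-227.0))), ((168, 129), (np.float64(644.0), np.float64(-372.0)), (np.float64(622.0), np.float64(-432.0))), ((234, 86), (np.float64(380.0), np.float64(-447.0)), (np.float64(341.0), np.float64(-513.0)))]
side 14562
[((281, 350), (np.float64(625.0), np.float64(-419.0)), (np.float64(631.0), np.float64(-395.0))), ((183, 383), (np.float64(456.0), np.float64(-457.0)), (np.float64(450.0), np.float64(-435.0))), ((129, 383), (np.float64(367.0), np.float64(-446.0)), (np.float64(356.0), np.float64(-424.0))), ((119, 297), (np.float64(335.0), np.float64(-278.0)), (np.float64(322.0), np.float64(-244.0))), ((251, 262), (np.float64(595.0), np.float64(-226.0)), (np.float64(599.0), np.float64(-188.0)))]
[[ 3.7000e-01 -9.3000e-01 -0.0000e+00 -6.2491e+02]
 [-8.9000e-01 -3.5000e-01  2.9000e-01 -3.8530e+01]
 [-2.7000e-01 -1.1000e-01 -9.6000e-01  3.8043e+02]
 [ 0.0000e+00  0.0000e+00  0.0000e+00  1.0000e+00]] [[312.81003662   0.         254.96397466]
 [  0.         312.81003662 194.48727725]
 [  0.           0.           1.        ]]
```

>>> servo_tool --rows '[[85, [0, 0, -10], [0, 0, 7.3]], [85, [0, 0, -10], [0, 0, 7.3]], [85, [0, 0, -10], [0, 0, 7.2]], [85, [26, -52, 0], [0, 0, 0]], [85, [26, -52, 0], [0, 0, 0]], [85, [26, -52, 0], [0, 0, 0]], [85, [26, -52, 0], [0, 0, 0]], [85, [26, -52, 0], [0, 0, 0]]]'

```text
clock: 2.4
eef_pos: [362.8, -318.6, 261.5]
tcp_rot: [3.141, -0.001, -0.0]
contact_force: [0.7, -0.5, 0.2]
opening: 0.999
```

>>> servo_tool --rows '[[85, [26, -52, 0], [0, 0, 0]], [85, [26, -52, 0], [0, 0, 0]], [85, [26, -52, 0], [0, 0, 0]], [85, [26, -52, 0], [0, 0, 0]], [85, [26, -52, 0], [0, 0, 0]], [85, [0, 0, 0], [0, 0, 0]]]'

```text
clock: 3.15
eef_pos: [493.5, -56.9, 261.4]
tcp_rot: [-3.141, -0.001, 0.005]
contact_force: [-1.0, -0.4, -0.2]
opening: 0.993
```

```bash
cat >> h.py <<'E'
def look(name,things=("tin_p_mid","big_tin_mid")):
    cal=get_calibration("wrist");im=grab_frame("wrist");cv2.imwrite("pics/"+name+".png",im)
    np.savez(name,K=cal["intrinsics"],T=cal["world_to_cam"])
    s=sense();print(np.round(s["clock"],2),np.round(s["eef_pos"]),np.round(s["tcp_rot"],3),np.round(s["contact_force"],2))
    for t in things:
        for d in boxes_of("wrist",t):
            print(t,round(d["conf"],2),np.round((np.linalg.inv(cal["world_to_cam"])@np.r_[d["centre"],1])[:3]))
    return cal,im
E
python3 -c "
from h import *
look('w1')"
```

```text
3.2 [493. -59. 261.] [3.141 0.    0.004] [-0.4   0.71  0.53]
tin_p_mid 0.68 [504. 115.  76.]
big_tin_mid 0.98 [645. 114.  72.]
```

View pics/w1.png

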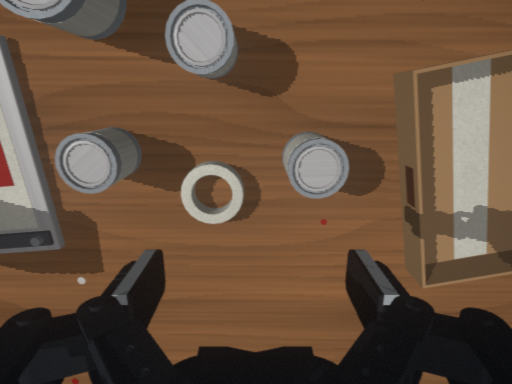

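The wrist view shows the lid centres at about (318,167), (200,37) and (89,163). The tape is at (212,193) and the carton edge starts at x≈400. I'll refine the lid centres and compare heights across views.

```bash
python3 - <<'E'
from h import *
z=np.load("w1.npz");w={"intrinsics":z["K"],"world_to_cam":z["T"]}
cs,cd=get_calibration("scene"),get_calibration("side")
for u,a,b in zip([(318.5,167.5),(200,38),(88,163)],[(263,150),(246,199),(324,213)],[(199,217),(251,175),(197,146)]):
    print(np.round(plane(w,u,76),1),[(np.round(x,1),round(e,1)) for x,e in (tri(w,u,cs,a),tri(w,u,cd,b))])
print("tape",plane(w,(212,193),25))
for uv in [(425,285),(396,72),(414,72),(428,280)]: print("carton",uv,np.round(plane(w,uv,50)))
E
```

```text
[ 497.8 -124.9   76. ] [(array([ 497.8, -123. ,   81.7]), np.float64(1.9)), (array([ 497.9, -122.6,   86. ]), np.float64(2.8))]
[622.9  -4.   76. ] [(array([622.6,  -5.9,  83.4]), np.float64(1.6)), (array([620.9,  -6.2,  89.4]), np.float64(0.3))]
[501.6 121.2  76. ] [(array([502. , 120.1,  78. ]), np.float64(0.1)), (array([502. , 113.6,  91.9]), np.float64(4.0))]
tape [453.29884464  -2.54005231  25.        ]
carton (425, 285) [ 337. -279.   50.]
carton (396, 72) [ 595. -206.   50.]
carton (414, 72) [ 596. -225.   50.]
carton (428, 280) [ 345. -281.   50.]
```

>>> servo_tool --rows '[[85, [3, 33, 0], [0, 0, 0]], [85, [2, 33, 20], [0, 0, 0]], [85, [0, 0, 0], [0, 0, 0]], [85, [0, 0, 0], [0, 0, 0]]]'

```text
clock: 3.8
eef_pos: [496.6, -126.9, 241.5]
tcp_rot: [-3.141, 0.0, -0.002]
contact_force: [0.8, 1.0, -0.5]
opening: 0.996
```

```bash
python3 - <<'E'
from h import *
cal,im=look('w2',("tin_p_mid",))
z=np.load("w1.npz");w={"intrinsics":z["K"],"world_to_cam":z["T"]}
for p in [(498,-124),(502,121),(623,-5)]: print(np.round(proj(cal,[*p,76]),1))
g=cv2.cvtColor(im,cv2.COLOR_BGR2GRAY)
h=cv2.HoughCircles(cv2.medianBlur(g,5),cv2.HOUGH_GRADIENT,1,30,param1=120,param2=25,minRadius=22,maxRadius=45);print(h)
E
```

```text
3.85 [ 497. -126.  242.] [-3.141e+00 -0.000e+00 -1.000e-03] [ 0.32  0.29 -0.14]
tin_p_mid 0.83 [507. 102.  71.]
[252. 174.]
[  9.2 170.7]
[118.2  38.1]
[[[252.5 173.5  32.9]
  [116.5  36.5  30.8]
  [153.5 198.5  33.6]
  [  3.5 175.5  26.7]]]
```

View pics/w2.png

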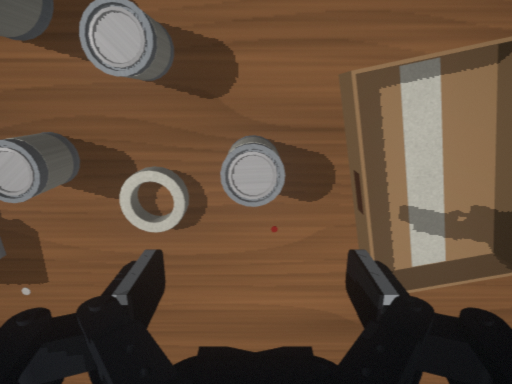

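The prediction (252,174) matches the observed lid (252.5,173.5), so the 76 mm height holds. I'll descend, grip and lift.

>>> servo_tool --rows '[[85, [1, -2, 50], [0, 0, 0]], [85, [0, 0, 50], [0, 0, 0]], [85, [0, 0, 50], [0, 0, 0]], [85, [0, 0, 40], [0, 0, 0]], [85, [0, 0, 20], [0, 0, 0]], [85, [0, 0, 0], [0, 0, 0]], [85, [0, 0, 0], [0, 0, 0]]]'

```text
clock: 4.78
eef_pos: [499.0, -124.1, 32.3]
tcp_rot: [3.141, -0.001, 0.001]
contact_force: [0.1, -0.7, 0.1]
opening: 0.995
```

>>> servo_tool --force 50 --rows '[[55, [0, 0, 0], [0, 0, 0]], [55, [0, 0, 0], [0, 0, 0]], [55, [0, 0, 0], [0, 0, 0]], [55, [0, 0, 0], [0, 0, 0]], [55, [0, 0, 0], [0, 0, 0]]]'

```text
clock: 5.4
eef_pos: [499.1, -124.1, 32.8]
tcp_rot: [3.141, -0.002, 0.0]
contact_force: [-1.6, 2.0, 9.2]
opening: 0.742
```

>>> servo_tool --rows '[[55, [0, 0, -10], [0, 0, 0]], [55, [0, 0, -20], [0, 0, 0]], [55, [0, 0, -30], [0, 0, 0]], [55, [0, 0, -30], [0, 0, 0]], [55, [0, 0, -15], [0, 0, 0]], [55, [0, 0, 0], [0, 0, 0]], [55, [0, 0, 0], [0, 0, 0]], [55, [0, 0, 0], [0, 0, 0]]]'

```text
clock: 6.4
eef_pos: [497.4, -124.0, 135.1]
tcp_rot: [-3.141, 0.002, 0.0]
contact_force: [-0.4, 0.3, -5.7]
opening: 0.739
```

```bash
cat > heft.py <<'E'
from h import *
F=[]
for i in range(6): grab_frame("wrist"); F.append(sense()["contact_force"])
s=sense();print(np.round(s["clock"],2),np.round(s["eef_pos"]),np.round(np.mean(F,0),2),np.round(np.array(F)[:,2],1),s["opening"],np.round(s["wrist_torque"],2))
E
python3 heft.py
```

```text
6.7 [ 498. -124.  136.] [ 0.11  0.2  -5.93] [-6.  -6.2 -5.5 -5.3 -7.1 -5.5] 0.7377616262045913 [0.   0.01 0.03]
```

5.9 N means this is the heavy one (the light ones weigh under 3.7 N). I'll set it back in its place and fetch the others.

>>> servo_tool --rows '[[55, [0, 0, 35], [0, 0, 0]], [55, [0, 0, 35], [0, 0, 0]], [55, [0, 0, 20], [0, 0, 0]], [55, [0, 0, 9], [0, 0, 0]], [55, [0, 0, 4], [0, 0, 0]], [55, [0, 0, 1], [0, 0, 0]], [55, [0, 0, 0], [0, 0, 0]]]'

```text
clock: 7.58
eef_pos: [498.7, -124.3, 33.0]
tcp_rot: [3.141, -0.001, 0.0]
contact_force: [0.3, -0.1, -5.5]
opening: 0.743
```

>>> servo_tool --rows '[[85, [0, 0, 0], [0, 0, 0]], [85, [0, 0, 0], [0, 0, 0]], [85, [0, 0, 0], [0, 0, 0]], [85, [0, 0, 0], [0, 0, 0]], [85, [0, 0, -30], [0, 0, 0]], [85, [0, 0, -60], [0, 0, 0]], [85, [0, 0, -60], [0, 0, 0]], [85, [0, 0, 0], [0, 0, 0]]]'

```text
clock: 8.57
eef_pos: [501.1, -124.9, 187.0]
tcp_rot: [3.139, -0.009, 0.0]
contact_force: [-0.2, 0.3, -0.6]
opening: 0.993
```

>>> servo_tool --rows '[[85, [1, -49, -10], [0, 0, 0]], [85, [1, -49, -10], [0, 0, 0]], [85, [1, -49, -10], [0, 0, 0]], [85, [1, -49, 0], [0, 0, 0]], [85, [0, -49, 0], [0, 0, 0]], [85, [0, 0, 0], [0, 0, 0]], [85, [0, 0, 0], [0, 0, 0]]]'

```text
clock: 9.45
eef_pos: [501.5, 120.6, 211.4]
tcp_rot: [3.141, 0.002, 0.001]
contact_force: [-0.4, -0.7, 0.4]
opening: 0.997
```

```bash
cat > chk.py <<'E'
from h import *
import sys
cal,im=look(sys.argv[1],())
g=cv2.cvtColor(im,cv2.COLOR_BGR2GRAY)
h=cv2.HoughCircles(cv2.medianBlur(g,5),cv2.HOUGH_GRADIENT,1,30,param1=120,param2=22,minRadius=20,maxRadius=50)
for c in h[0]: print(c,np.round(plane(cal,c[:2],76),1))
E
python3 chk.py w3
```

```text
9.5 [502. 120. 212.] [3.141e+00 1.000e-03 0.000e+00] [ 0.42 -0.17  0.06]
[250.5 183.5  26.6] [500.9 124.4  76. ]
[400.5  29.5  49.4] [628.6   3.9  76. ]
[360.5 207.5  38.3] [477.5  20.7  76. ]
[475.5 176.5  29.9] [507.6 -81.5  76. ]
[510.5 192.5  36.9] [ 492.4 -117.2   76. ]
```

>>> servo_tool --rows '[[85, [0, -2, 50], [0, 0, 0]], [85, [0, 0, 50], [0, 0, 0]], [85, [0, 0, 50], [0, 0, 0]], [85, [0, 0, 26], [0, 0, 0]], [85, [0, 0, 0], [0, 0, 0]], [85, [0, 0, 0], [0, 0, 0]]]'

```text
clock: 10.25
eef_pos: [502.8, 122.3, 37.2]
tcp_rot: [-3.141, -0.001, -0.001]
contact_force: [-0.2, 0.7, 0.8]
opening: 0.99
```

>>> servo_tool --rows '[[55, [0, 0, 0], [0, 0, 0]], [55, [0, 0, 0], [0, 0, 0]], [55, [0, 0, 0], [0, 0, 0]], [55, [0, 0, 0], [0, 0, 0]], [55, [0, 0, 0], [0, 0, 0]]]'

```text
clock: 10.88
eef_pos: [503.2, 123.1, 38.1]
tcp_rot: [-3.141, -0.003, 0.0]
contact_force: [-1.5, -1.4, 10.5]
opening: 0.745
```

>>> servo_tool --rows '[[55, [0, 0, -10], [0, 0, 0]], [55, [0, 0, -20], [0, 0, 0]], [55, [0, 0, -40], [0, 0, 0]], [55, [0, 0, -40], [0, 0, 0]], [55, [0, 0, -40], [0, 0, 0]], [55, [0, 0, -15], [0, 0, 0]], [55, [0, 0, 0], [0, 0, 0]], [55, [0, 0, 0], [0, 0, 0]]]'

```text
clock: 11.88
eef_pos: [501.0, 122.6, 199.7]
tcp_rot: [3.141, 0.002, 0.0]
contact_force: [-0.7, 0.8, -3.0]
opening: 0.735
```

```bash
python3 heft.py
```

```text
12.18 [502. 123. 201.] [-0.21  0.24 -3.5 ] [-2.9 -3.8 -3.8 -3.2 -4.2 -3.1] 0.7376486126640233 [ 0.03 -0.02 -0.05]
```

3.5 N, so it is light. Carrying it to carton spot A, about (534,−330).

>>> servo_tool --rows '[[55, [0, 30, 0], [0, 0, 0]], [55, [4, 53, 0], [0, 0, 0]], [55, [4, 53, 0], [0, 0, 0]], [55, [4, 53, 0], [0, 0, 0]], [55, [4, 53, 0], [0, 0, 0]], [55, [4, 53, 0], [0, 0, 0]], [55, [4, 53, 0], [0, 0, 0]], [55, [4, 53, 0], [0, 0, 0]]]'

```text
clock: 13.18
eef_pos: [530.1, -279.9, 201.0]
tcp_rot: [-3.141, 0.0, 0.0]
contact_force: [1.6, 0.3, -3.9]
opening: 0.736
```

>>> servo_tool --rows '[[55, [4, 35, 0], [0, 0, 0]], [55, [0, 17, 0], [0, 0, 0]], [55, [0, 0, 0], [0, 0, 0]], [55, [0, 0, 0], [0, 0, 0]]]'

```text
clock: 13.68
eef_pos: [534.0, -329.0, 201.0]
tcp_rot: [-3.141, 0.001, 0.001]
contact_force: [0.6, -0.5, -4.5]
opening: 0.743
```

```bash
python3 - <<'E'
from h import *
cal,im=look("w4",("carton",))
R=lambda a:np.array([[np.cos(a),-np.sin(a)],[np.sin(a),np.cos(a)]])
for z,hx,hy,c in((50,135,90,(0,255,0)),(4,131,86,(0,0,255))):
    P=np.array([[hx,hy],[-hx,hy],[-hx,-hy],[hx,-hy]])@R(.195).T+[485,-340]
    cv2.polylines(im,[np.int32([proj(cal,[*p,z]) for p in P])],True,c,1)
cv2.imwrite("pics/w4o.png",im)
E
```

```text
13.72 [ 534. -329.  201.] [-3.141e+00  0.000e+00  1.000e-03] [ 0.78 -0.13 -3.47]
carton 0.83 [ 556. -335.    3.]
```

View pics/w4o.png

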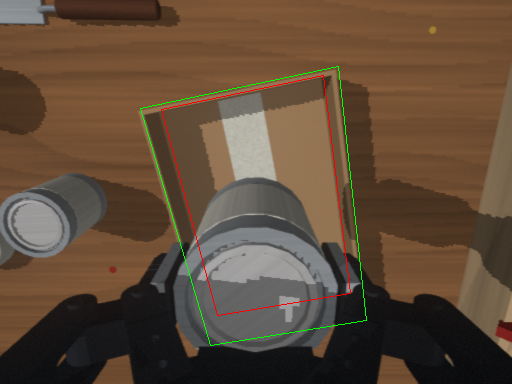

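The carton overlay matches the picture. Lowering the tin.

>>> servo_tool --rows '[[55, [0, 0, 45], [0, 0, 0]], [55, [0, 0, 50], [0, 0, 0]], [55, [0, 0, 35], [0, 0, 0]], [55, [0, 0, 18], [0, 0, 0]], [55, [0, 0, 8], [0, 0, 0]], [55, [0, 0, 4], [0, 0, 0]], [55, [0, 0, 1], [0, 0, 0]], [55, [0, 0, 0], [0, 0, 0]]]'

```text
clock: 14.78
eef_pos: [534.9, -330.4, 42.2]
tcp_rot: [3.141, -0.002, 0.0]
contact_force: [-2.8, 1.9, 5.2]
opening: 0.738
```

>>> servo_tool --rows '[[85, [0, 0, 0], [0, 0, 0]], [85, [0, 0, 0], [0, 0, 0]], [85, [0, 0, 0], [0, 0, 0]], [85, [0, 0, 0], [0, 0, 0]], [85, [0, 0, -30], [0, 0, 0]], [85, [0, 0, -60], [0, 0, 0]], [85, [0, 0, -60], [0, 0, 0]]]'

```text
clock: 15.65
eef_pos: [533.9, -330.0, 191.5]
tcp_rot: [-3.141, 0.001, 0.0]
contact_force: [1.3, 0.1, -0.3]
opening: 0.995
```

>>> servo_tool --rows '[[85, [11, -41, -10], [0, 0, 0]], [85, [11, -41, -10], [0, 0, 0]], [85, [11, -41, 0], [0, 0, 0]], [85, [11, -41, 0], [0, 0, 0]], [85, [11, -41, 0], [0, 0, 0]], [85, [11, -41, 0], [0, 0, 0]], [85, [12, -40, 0], [0, 0, 0]], [85, [11, -39, 0], [0, 0, 0]]]'

```text
clock: 16.65
eef_pos: [623.4, -3.7, 210.2]
tcp_rot: [3.142, -0.0, 0.0]
contact_force: [0.6, -0.8, -0.4]
opening: 0.993
```

>>> servo_tool --rows '[[85, [0, 0, 0], [0, 0, 0]], [85, [0, 0, 0], [0, 0, 0]]]'

```text
clock: 16.9
eef_pos: [622.8, -5.4, 210.1]
tcp_rot: [3.141, 0.001, 0.001]
contact_force: [-0.1, 0.0, 0.3]
opening: 0.996
```

```bash
python3 chk.py w5
```

```text
16.95 [623.  -6. 210.] [3.141 0.    0.   ] [ 0.23 -1.21  0.68]
[ 87.5 131.5  47.2] [669.7 140.6  76. ]
[251.5 181.5  26.7] [624.6  -2.4  76. ]
[250.5 301.5  31.6] [496.1  -1.   76. ]
[ 65.5 110.5  40.5] [687.4 156.6  76. ]
[365.5 298.5  30. ] [ 499.8 -119.8   76. ]
```

View pics/w5.png

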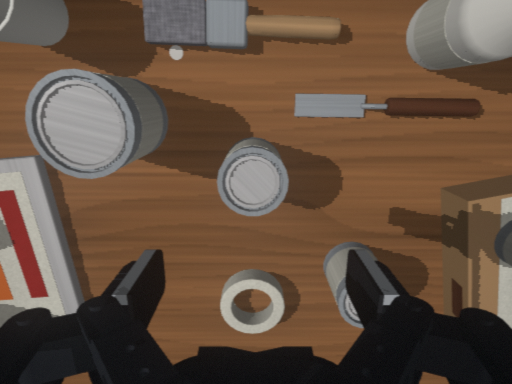

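The third tin's lid is at (252,181), centred under the gripper, with the big tin and the knife clear of it. Descending 173 mm.

>>> servo_tool --rows '[[85, [1, -2, 50], [0, 0, 0]], [85, [0, 0, 50], [0, 0, 0]], [85, [0, 0, 50], [0, 0, 0]], [85, [0, 0, 23], [0, 0, 0]], [85, [0, 0, 0], [0, 0, 0]], [85, [0, 0, 0], [0, 0, 0]]]'

```text
clock: 17.7
eef_pos: [624.9, -3.9, 38.4]
tcp_rot: [3.141, -0.001, -0.001]
contact_force: [0.2, -1.0, 0.8]
opening: 0.993
```

>>> servo_tool --rows '[[55, [0, 0, 0], [0, 0, 0]], [55, [0, 0, 0], [0, 0, 0]], [55, [0, 0, 0], [0, 0, 0]], [55, [0, 0, 0], [0, 0, 0]], [55, [0, 0, 0], [0, 0, 0]]]'

```text
clock: 18.32
eef_pos: [625.2, -3.3, 39.1]
tcp_rot: [3.141, -0.003, 0.0]
contact_force: [-1.7, 0.2, 5.4]
opening: 0.738
```

>>> servo_tool --rows '[[55, [0, 0, -10], [0, 0, 0]], [55, [0, 0, -20], [0, 0, 0]], [55, [0, 0, -40], [0, 0, 0]], [55, [0, 0, -40], [0, 0, 0]], [55, [0, 0, -40], [0, 0, 0]], [55, [0, 0, -15], [0, 0, 0]], [55, [0, 0, 0], [0, 0, 0]], [55, [0, 0, 0], [0, 0, 0]]]'

```text
clock: 19.32
eef_pos: [623.1, -3.1, 200.7]
tcp_rot: [-3.142, 0.002, 0.0]
contact_force: [0.4, 0.2, -2.6]
opening: 0.739
```

```bash
python3 heft.py
```

```text
19.62 [624.  -3. 201.] [ 0.    0.15 -2.26] [-2.2 -2.5 -3.  -1.6 -2.2 -2.1] 0.7409736673980789 [-0.02  0.03  0.05]
```

2.3 N, so it is light too. Carrying it to spot B, about (436,−350).

>>> servo_tool --rows '[[55, [-14, 25, 0], [0, 0, 0]], [55, [-26, 48, 0], [0, 0, 0]], [55, [-26, 48, 0], [0, 0, 0]], [55, [-26, 48, 0], [0, 0, 0]], [55, [-26, 48, 0], [0, 0, 0]], [55, [-26, 48, 0], [0, 0, 0]], [55, [-26, 48, 0], [0, 0, 0]], [55, [-18, 34, 0], [0, 0, 0]]]'

```text
clock: 20.62
eef_pos: [434.9, -352.0, 202.2]
tcp_rot: [3.141, 0.0, -0.001]
contact_force: [0.9, 0.6, -2.0]
opening: 0.739
```

>>> servo_tool --rows '[[55, [0, 0, 0], [0, 0, 0]], [55, [0, 0, 0], [0, 0, 0]], [55, [0, 0, 45], [0, 0, 0]], [55, [0, 0, 40], [0, 0, 0]], [55, [0, 0, 20], [0, 0, 0]]]'

```text
clock: 21.25
eef_pos: [436.0, -348.1, 95.1]
tcp_rot: [-3.14, 0.002, 0.002]
contact_force: [-0.4, -1.1, -1.9]
opening: 0.74
```

>>> servo_tool --rows '[[55, [0, 0, 25], [0, 0, 0]], [55, [0, 0, 17], [0, 0, 0]], [55, [0, 0, 8], [0, 0, 0]], [55, [0, 0, 4], [0, 0, 0]], [55, [0, 0, 1], [0, 0, 0]], [55, [0, 0, 0], [0, 0, 0]]]'

```text
clock: 22.0
eef_pos: [436.6, -350.2, 43.1]
tcp_rot: [3.141, -0.001, 0.0]
contact_force: [-1.0, 2.7, 3.6]
opening: 0.74
```

>>> servo_tool --rows '[[85, [0, 0, 0], [0, 0, 0]], [85, [0, 0, 0], [0, 0, 0]], [85, [0, 0, 0], [0, 0, 0]], [85, [0, 0, 0], [0, 0, 0]], [85, [0, 0, -30], [0, 0, 0]], [85, [0, 0, -60], [0, 0, 0]], [85, [0, 0, -60], [0, 0, 0]]]'

```text
clock: 22.88
eef_pos: [435.9, -349.9, 193.6]
tcp_rot: [-3.141, 0.001, 0.0]
contact_force: [1.0, -0.9, 1.2]
opening: 0.993
```

>>> servo_tool --rows '[[85, [12, -45, -10], [0, 0, 0]], [85, [12, -45, -6], [0, 0, 0]], [85, [13, -45, 0], [0, 0, 0]], [85, [13, -46, 0], [0, 0, 0]], [85, [12, -45, 0], [0, 0, 0]], [85, [0, 0, 0], [0, 0, 0]], [85, [0, 0, 0], [0, 0, 0]]]'

```text
clock: 23.75
eef_pos: [498.1, -124.3, 208.3]
tcp_rot: [3.141, 0.0, 0.001]
contact_force: [0.7, 0.3, 0.4]
opening: 0.992
```

```bash
python3 chk.py w6
```

```text
23.8 [ 498. -125.  208.] [3.141 0.    0.   ] [-0.29 -0.12  0.46]
[257.5 185.5  33. ] [ 496.6 -126.8   76. ]
[142.5 214.5  37.1] [468.3 -18.9  76. ]
[504.5 157.5  49.4] [ 522.6 -346.    76. ]
[448.5 139.5  33.3] [ 538.4 -293.4   76. ]
[451.5 230.5  36.6] [ 452.2 -312.1   76. ]
```

View pics/w6.png

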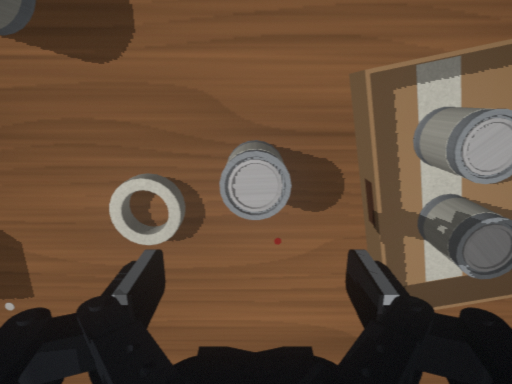

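Both light tins stand upright side by side in the carton (lids at about (490,145) and (488,247)). The heavy tin's lid is at (256,185), under the gripper. Gripping and lifting it.

>>> servo_tool --rows '[[85, [0, 1, 50], [0, 0, 0]], [85, [0, 0, 50], [0, 0, 0]], [85, [0, 0, 50], [0, 0, 0]], [85, [0, 0, 23], [0, 0, 0]], [85, [0, 0, 0], [0, 0, 0]], [85, [0, 0, 0], [0, 0, 0]]]'

```text
clock: 24.55
eef_pos: [498.7, -126.0, 36.2]
tcp_rot: [3.141, -0.001, -0.001]
contact_force: [0.4, -0.4, -0.4]
opening: 0.995
```

>>> servo_tool --rows '[[55, [0, 0, 0], [0, 0, 0]], [55, [0, 0, 0], [0, 0, 0]], [55, [0, 0, 0], [0, 0, 0]], [55, [0, 0, 0], [0, 0, 0]], [55, [0, 0, 0], [0, 0, 0]]]'

```text
clock: 25.18
eef_pos: [499.1, -125.3, 37.0]
tcp_rot: [3.141, -0.002, 0.0]
contact_force: [-1.7, 0.7, 9.3]
opening: 0.736
```

>>> servo_tool --rows '[[55, [0, 0, -10], [0, 0, 0]], [55, [0, 0, -20], [0, 0, 0]], [55, [0, 0, -40], [0, 0, 0]], [55, [0, 0, -45], [0, 0, 0]], [55, [0, 0, -45], [0, 0, 0]], [55, [0, 0, -25], [0, 0, 0]], [55, [0, 0, 0], [0, 0, 0]], [55, [0, 0, 0], [0, 0, 0]]]'

```text
clock: 26.18
eef_pos: [497.1, -124.9, 219.2]
tcp_rot: [-3.141, 0.002, 0.0]
contact_force: [-0.4, 0.3, -6.4]
opening: 0.743
```

>>> servo_tool --rows '[[55, [0, 0, 0], [0, 0, 0]], [55, [0, 0, 0], [0, 0, 0]]]'

```text
clock: 26.42
eef_pos: [497.6, -125.0, 219.2]
tcp_rot: [-3.141, 0.002, 0.0]
contact_force: [0.5, -0.3, -5.9]
opening: 0.737
```

```bash
python3 heft.py; python3 - <<'E'
from h import *
a=grab_frame("side");b=grab_frame("scene")
cv2.imwrite("pics/f.png",np.hstack([a[60:384,80:400],b[40:300,120:400][:324].repeat(1,0) if 0 else cv2.resize(b[40:300,120:400],(349,324))]))
E
```

```text
26.72 [ 498. -125.  220.] [-0.05 -0.16 -5.83] [-6.4 -6.  -5.7 -5.9 -5.2 -5.8] 0.7382850856612364 [-0.01 -0.04 -0.06]
```

View pics/f.png

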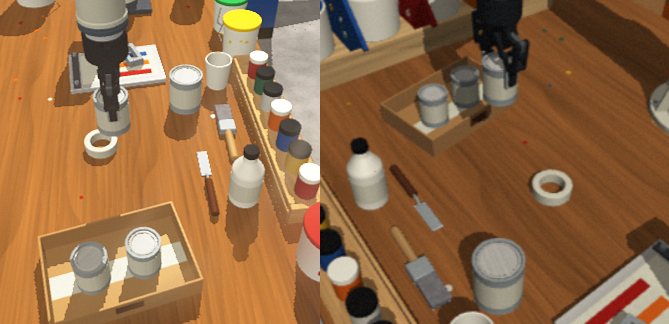

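The final picture shows the heavy tin held upright in the air and both light tins upright inside the carton. The bystanders have not moved. The held tin's underside is about 183 mm up (TCP raised from 37 to 220 mm).

```bash
python3 -c "
from rig import *; print(sign_off())"
```

```text
the job is handed in; nothing more can be done
None
```

I found the heaviest tin and left it held in the gripper. The two lighter tins stand released and upright, side by side in the carton. The job was handed in at about 27 s of the 72 s allowed.

- **Hefting:** the three tins read about 5.9 N, 3.5 N and 2.3 N. The first is the full one. I set it back in its place while I moved the others, and it read 5.8 N when lifted again.
- **Carton:** the two lighter tins were set down at about (535, −330) and (436, −350) mm. Both are about 50 mm either side of the carton's centre.
- **Held tin:** it is gripped upright and still at about (498, −125) mm. Its underside is about 183 mm above the bench and it is clear of everything.
- **Last checks:** the final scene and side pictures showed the carton tins upright and no bystander visibly moved. I judged the bystanders by eye and did not measure them again.
- **Disagreements:** my first rough lid heights, from hand-picked points in the fixed cameras, came out 2–16 mm above the true 76 mm. A second wrist-camera view matched 76 mm to within half a pixel for the first tin, and I used that height for all three. The trained networks found only one of the three small tins per picture and gave it up to about 20 mm off, so I found the lids from the images instead.

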